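Jack up the herb dryer and hold it

ROBOT

A 6-joint arm with a two-finger parallel gripper is mounted at the origin on the work surface. World frame = base frame: x ahead of the robot, y to its left, z up, the work surface at z = 0. Lengths are in m, angles in rad, forces in N, time in s.
With the tool pointing down it reaches from about 0.25 to 0.775 m from the base axis. Payload 4 kg.
Tool frame: the origin (TCP) lies between the finger pads; the fingertips stand 25 mm ahead of it and the grasp point (between the pads) lies 6 mm ahead of it (robot.tip_reach is the z of the fingertips in the tool frame, in m); z points along the fingers, y is the line along which they close (so a half turn about z gives the same grasp; the last joint's range is limited). The gripper opens to 94 mm and grips with 3 to 60 N. Pads are 16 mm wide; open, the fingers measure 119 mm over their backs; the gripper's body (75 mm by 177 mm) begins 78 mm behind the grasp point.
Start: joints at [-1.315, 0.087, 1.371, -0, 1.684, -0.103], TCP at [0.193, -0.515, 0.231] pointing down, gripper open.
Joint ranges: [-3.1, 3.1], [-0.76, 2.03], [0.27, 2.55], [-1.08, 4.22], [0.17, 2.65], [-2.57, 2.57]. Speed limits (rad/s): [2.79, 2.79, 3.14, 3.14, 3.14, 3.14].

INTERFACE

Orientations are given as [roll, pitch, yaw] about the fixed x, y, z axes, in that order (R = Rz(yaw) Ry(pitch) Rx(roll)).
In Python, from bench import robot gives the robot as it stands. The module is installed in compiled form; this text tells all that it offers.
- The arm moves only by the shell command python3 -m handwheel 'ROWS'. ROWS is JSON, a list of rows, each a list of 3 entries, a list of its own where there are three numbers: the turn, a rotation vector about the world's x, y, z in units of 90 degrees (1.0 is 90 degrees), then the shift along the world's x, y, z in units of 0.05 m (1.0 is 0.05 m), then the closure, from 0 (fully open) to 1 (shut). A call has 1 to 5 rows; each row shifts and turns the commanded pose from where the row before left it; what a row does not reach is not made up. A row lasts 1/10 s, in which the tool goes at most 50 mm and 8.59 degrees, less where a joint would pass 70% of its speed; a pose out of reach is approached as far as the arm can. A call with a number of a shift or a turn outside -1 to 1 is refused whole. A call with a gripper value outside its range is refused whole. The fingers move at their own pace and stop on an object; the grip force is fixed at half the most. Time passes only in rows, so rows that do not move let the fingers close. It gives the time, the measured TCP pose, the force, the opening and the grip force at its end, in the units of the state.
- robot.get_obs(): the state, without advancing time (a new reading comes with each control period).
- robot.snapshot(name): name is "scene" or "top" or "wrist"; returns (picture, depth): 384x512x3 uint8, red, green, blue; 384x512 float32, m along the optical axis (not along the pixel's ray), 0 where there is no reading.
- robot.calibration(name): a dict with "mtx" (3x3 intrinsics, pixels), "D" ([k1, k2, p1, p2, k3] as OpenCV has them; the pictures are not rectified), "extrinsics" (4x4, takes a point from camera to world coordinates); the wrist camera has in their place "hand_eye" (4x4, takes a point from camera to tool coordinates, whose origin is the TCP and whose axes are the flange's). Camera axes: x right, y down, z forward; pixel columns grow to the right and rows downward; lengths in m; the calibration is good to about 2 mm. A picture is of the moment at which its call begins: read the wrist's pose just before it. calibration takes no time and is no camera call.
- robot.close_job(): hands the job in; it is judged then, once.
Trained networks look in the newest picture that a camera, given by its name, has taken for a name from the list of things; names that differ only in an ending like _2 or _b are one class to them, and where a whole thing is asked for, a point or a joint stands for the part that bears it (a point fixed in the world has none). Each returns a list of dicts, best first, with "p" (0 to 1); they miss things now and then, are a little off and sometimes report something else, mostly with a low value. They report only what shows in the picture. A call takes as long as a camera call.
- robot.boxes_of(query, camera): "bbox" ([left, top, right, bottom] in pixels, round what is visible of it).
The state is a dict: "time": time; "joint_positions": joint angles; "qvel": joint speeds; "joint_torque": joint torques, N m; "tool_pos": TCP position; "ee_rot": TCP orientation; "wrist_force": force on the tool from outside, world axes, zero at the start; "wrist_torque": the same for the moment, N m; "width": finger opening in m; "finger_force": force on a finger pad.
Only numpy, scipy, OpenCV 4.12 (cv2) and the standard library are available. Lean on these libraries where they do the work, as an engineer would, in place of code of your own. Each camera call takes 0.05 s, during which the arm holds its last target. There are 200 camera calls.

TASK

The steel herb dryer must be raised on its lift lug (the round-ended one with the ring mark, not the square bracket) so that a colleague can put a shim under its feet. Stand the small lever jack on the bench with its saddle centred under the lug's round pad, then pump the handle: one full trial stroke right down to the stop, let it come all the way up again, then push it right down again. Finish while holding the handle down with the gripper so that the dryer stays raised; do not push or lift the dryer with the arm, and leave the other things on the bench alone.

Things in the scene. Friction and masses are not known exactly. Their poses are not given: they have to be found in the camera images.
- jack: Loose lever jack, 0.9 kg. Origin: on its underside below the middle block; z up, +x to the saddle, -x to the handle. Base plate 295 x 90 x 12 mm (x -180 to +115). Aluminium middle block to grip: x -24 to +30, 40 mm wide in y, top at z 65. Round saddle at x +85. Handle hinged on the line x -30, z 55, pointing to -x. Can be lifted or slid.
- saddle_top (a point): Centre of the top face of the jack's saddle, a flat steel disc 40 mm across; 55 mm above the bench with the handle up, 85 mm with the handle fully down (50 mm rise per rad).
- handle_bar (a point): Centre of the handle's rubber cross bar (18 mm thick, 78 mm long along the jack's y), 140 mm from the hinge line; 134 mm above the bench with the handle up, 55 mm with it down. It moves on an arc, 24 mm outwards (jack -x) on its way down: press from above and follow the arc.
- pump_handle (a joint): Angle of the jack's handle: 0 fully up (0.6 rad above level), 0.6 level, at its lower stop. A spring and the load push it up when let go; it is damped. Pressing the bar takes about 2 to 4 N free, 10 to 17 N under the dryer. Nothing latches: saddle and handle always move together.
- lift_pad (a point): Centre of the underside of the 32 mm round pad below the round lug end (42 mm across, ring mark on top) on the dryer's -y side. 65 mm above the bench at rest, 10 mm above the lowered saddle; lug top at 79 mm; the dryer's wall is 60 mm behind it (dryer +y). A full stroke raises it to about 85 mm and shifts it 4 mm towards the dryer.
- dryer: Steel cabinet 280 (x) x 290 (y) mm, top at 215, underside at 25, about 7 kg, pivoted at its rear feet: the lug side tips up. Origin: on the pivot line, 14 mm above the bench, 345 mm along its +y from the lift pad; y points from lug to rear, z up. A square-ended bracket, not for lifting, sticks out 100 mm to the lug's -x side at the lug's height.
- weight: Bystander: brass balance weight, 32 mm wide, 49 mm tall, standing near the lift lug.
- jar: Bystander: small amber glass jar with steel cap, 52 mm wide, 75 mm tall, standing on the other side of the lift lug.
- mortar: Bystander: empty brass mortar, 92 mm wide, 75 mm tall.
- scoop: Bystander: steel scoop with wooden handle, about 165 mm long.
- canister: Bystander: steel canister, 64 mm wide, 100 mm tall.
- brush: Bystander: small brush, about 160 mm long, lying.

How it is judged:
On the way, in this order (a step that is already met when the one before it is completed fails the run):
1. jack standing with its lowered saddle centred under the lift pad (horizontal distance between saddle_top and lift_pad below 0.015 m and angle between jack's own z axis and vertical below 0.06 rad and height (world z) of jack below 0.004 m and value of joint pump_handle below 0.08 rad and linear speed of jack below 0.02 m/s), for 0.2 s.
2. trial stroke: handle down at its stop, dryer raised on the saddle (horizontal distance between saddle_top and lift_pad below 0.02 m and angle between jack's own z axis and vertical below 0.06 rad and height (world z) of jack below 0.004 m and value of joint pump_handle above 0.54 rad and height (world z) of lift_pad above 0.079 m and contact force between jack and dryer above 8 N), for 0.1 s.
3. handle let all the way up again (value of joint pump_handle below 0.08 rad), for 0.1 s.
4. handle pushed down again, dryer raised (all of step 2), for 0.1 s.
At the end, for the whole second after the job is handed in: The gripper is holding the handle down (at least 0.54 of its 0.6 rad, fingers pressing the jack with over 4 N); the jack stands flat on the bench, its saddle within 20 mm of the pad's centre and carrying the dryer with over 8 N; the pad is higher than 79 mm; the arm does not touch the dryer (all of step 4 and contact force between the fingers and jack above 4 N and contact force between each of the arm, the fingers and dryer below 1 N and linear speed of jack below 0.02 m/s); the arm keeps its last pose, push and grip.
It fails at once if a bystander moved more than 40 mm (distance of any of weight, jar, mortar, scoop, canister, brush from where it was at the start of the episode above 0.04 m).
It fails at once if the jack tipped over (angle between jack's own z axis and vertical above 0.6 rad).
It fails at once if the dryer pushed or lifted with the arm (contact force between any of the arm, the fingers and dryer above 10 N).
It also fails if it takes over 61 s, if anything falls off the work surface, if the arm or the gripper's body presses on something with over 40 N, if the wrist force passes 120 N, or if a joint passes its speed limit or range.

## Working session

There is one attempt and no reset: what is moved stays moved. The work goes in short steps, Python scripts to look and compute and a shell command to move; the robot and the scene stay as the last step left them, time stands still between calls to the robot, and variables do not carry over. Pictures are saved under pics/ and viewed, at most 10 in all, crops included, and the job is handed in when it is done.

```bash
mkdir -p pics; cat > h.py <<'E'
import numpy as np, cv2
from bench import robot
def cloud(name):
    o=robot.get_obs(); img,d=robot.snapshot(name); c=robot.calibration(name)
    K=np.array(c["mtx"]);D=np.array(c["D"],float)
    if "extrinsics" in c: T=np.array(c["extrinsics"])
    else:
        from scipy.spatial.transform import Rotation as R
        W=np.eye(4);W[:3,:3]=R.from_euler('xyz',o["ee_rot"]).as_matrix();W[:3,3]=o["tool_pos"];T=W@np.array(c["hand_eye"])
    h,w=d.shape; u,v=np.meshgrid(np.arange(w),np.arange(h))
    n=cv2.undistortPoints(np.stack([u,v],-1).reshape(-1,1,2).astype(np.float64),K,D).reshape(h,w,2)
    P=np.dstack([n*d[...,None],d])@T[:3,:3].T+T[:3,3]
    P[d<=0]=np.nan
    return img,d,P
def save(img,n): cv2.imwrite(f"pics/{n}.png",img[...,::-1])
E
python3 - <<'E'
from h import *
print(robot.get_obs())
for n in("top","scene"):
    img,d,P=cloud(n); save(img,n); np.save(n+"P",P)
    print(n,np.array(robot.calibration(n)["extrinsics"]).round(3).tolist())
    for q in("jack","saddle_top","handle_bar","lift_pad","dryer","weight","jar","mortar","scoop","canister","brush"):
        for b in robot.boxes_of(q,n)[:2]:
            l,t,r,bo=[int(x) for x in b["bbox"]]
            s=P[max(t,0):bo,max(l,0):r].reshape(-1,3); 
            print(q,[l,t,r,bo],round(b["p"],2),np.nanmedian(s,0).round(3), np.nanmax(s[:,2]).round(3))
E
```

```text
{'time': 0.0, 'joint_positions': array([-1.31511202e+00,  8.79548669e-02,  1.37221812e+00, -2.03181472e-05,
        1.68362481e+00, -1.03117549e-01]), 'qvel': array([ 9.10476490e-04, -3.48216039e-05,  6.09832232e-04,  6.04939522e-04,
       -1.30945965e-03,  1.03849853e-03]), 'joint_torque': array([-1.50143176e-03, -3.40184748e+01, -3.02426648e+01,  7.16122147e-02,
        3.30585474e-02, -1.58586918e-04]), 'tool_pos': array([ 0.19298901, -0.51450266,  0.22932254]), 'ee_rot': array([-3.13939714e+00, -2.06899440e-04,  3.58799366e-01]), 'wrist_force': array([-1.01352376, -0.32922   , -0.37156097]), 'wrist_torque': array([0.01099317, 0.00309249, 0.0469037 ]), 'finger_force': 0.0, 'width': 0.09402731231237611}
top [[0.014, -0.993, 0.117, 0.385], [-1.0, -0.015, 0.0, -0.001], [0.001, -0.117, -0.993, 1.534], [0.0, 0.0, 0.0, 1.0]]
jack [272, 177, 350, 216] 0.93 [ 0.558 -0.205  0.01 ] 0.151
saddle_top [328, 188, 349, 207] 0.71 [ 0.552 -0.307  0.015] 0.151
saddle_top [276, 180, 287, 192] 0.51 [ 0.598 -0.087  0.054] 0.063
lift_pad [123, 135, 242, 235] 0.75 [0.578 0.267 0.212] 0.243
dryer [125, 
[... 609 characters left out ...]
0.607, 0.789], [0.0, 0.0, 0.0, 1.0]]
jack [154, 217, 252, 273] 0.67 [ 0.58  -0.213  0.005] 0.145
handle_bar [153, 218, 208, 241] 0.98 [ 0.47  -0.234  0.001] 0.145
lift_pad [263, 107, 395, 217] 0.97 [0.62  0.263 0.105] 0.239
dryer [262, 107, 391, 215] 0.61 [0.614 0.257 0.112] 0.239
dryer [279, 229, 312, 269] 0.3 [ 0.772 -0.028  0.039] 0.078
weight [290, 216, 301, 232] 0.43 [0.689 0.052 0.024] 0.076
jar [232, 169, 250, 194] 0.56 [0.41  0.045 0.031] 0.079
mortar [277, 230, 313, 270] 0.8 [ 0.772 -0.03   0.034] 0.078
scoop [91, 265, 121, 318] 0.85 [ 0.536 -0.504  0.002] 0.027
canister [169, 176, 196, 211] 0.85 [ 0.359 -0.152  0.03 ] 0.104
brush [77, 228, 96, 264] 0.55 [ 0.34  -0.489  0.015] 0.023
```

```bash
python3 - <<'E'
import cv2,numpy as np
t=cv2.imread('pics/top.png')[110:280,100:400]; s=cv2.imread('pics/scene.png')[90:330,70:410]
cv2.imwrite('pics/topc.png',cv2.resize(t,(800,453),interpolation=cv2.INTER_CUBIC))
cv2.imwrite('pics/scenec.png',cv2.resize(s,(800,565),interpolation=cv2.INTER_CUBIC))
E
```

```text
(no output)
```

View pics/topc.png

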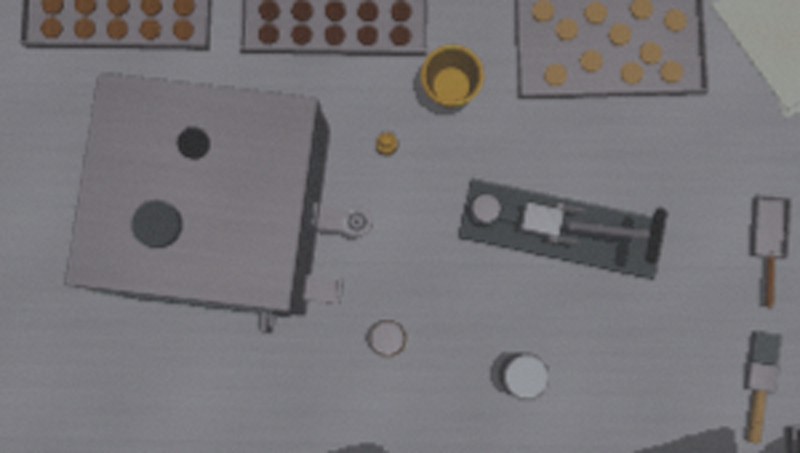

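View pics/scenec.png

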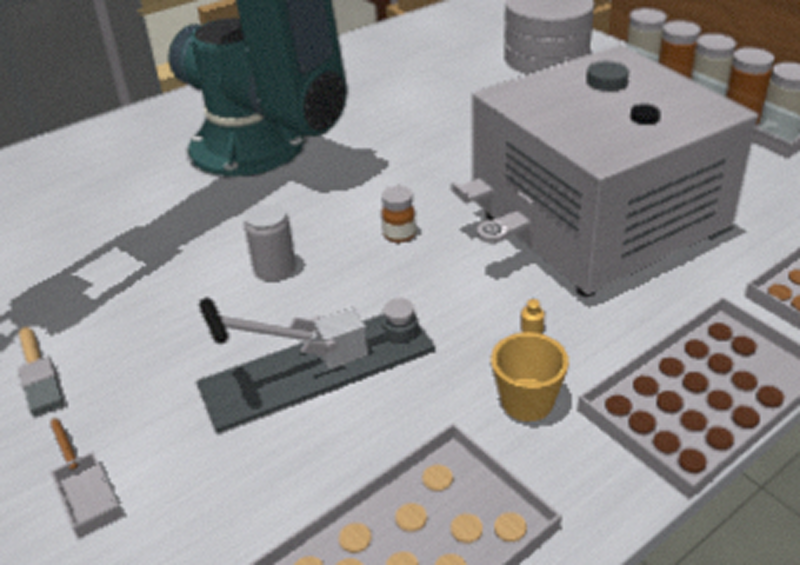

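The top view shows the jack with its saddle at (283,188) and its block at (304,192). The bar is at (346,198), the ringed lug at (234,193) and the square bracket at (225,219). The weight and the jar stand on either side of the lug.

```bash
cat > m.py <<'E'
from h import *
def ray(u,v,z,n="top"):
    c=robot.calibration(n);T=np.array(c["extrinsics"])
    q=cv2.undistortPoints(np.array([[[u,v]]],float),np.array(c["mtx"]),np.array(c["D"],float))[0,0]
    d=T[:3,:3]@[q[0],q[1],1];return (T[:3,3]+d*(z-T[2,3])/d[2])[:2]
E
python3 - <<'E'
from m import *
P=np.load('topP.npy')
for n,(u,v,z) in dict(saddle=(282.6,188,.055),block=(303.6,192.1,.065),bar=(346,198.5,.143),lug=(233.9,193.3,.079),brk=(225,219,.079)).items():
    u0,v0=int(round(u)),int(round(v)); print(n,ray(u,v,z).round(4),np.nanmedian(P[v0-1:v0+2,u0-1:u0+2].reshape(-1,3),0).round(4))
Z=P[...,2]
def rect(m,name):
    p=P[m][:,:2].astype(np.float32); r=cv2.minAreaRect(p); print(name,len(p),np.round(r[0],4),np.round(r[1],4),round(r[2],2),'mean',p.mean(0).round(4), 'z',np.median(P[m][:,2]).round(4))
box=lambda l,t,r,b:(np.add.outer(np.arange(384)*0,np.arange(512))>=l)&(np.arange(512)<=r)&(np.arange(384)[:,None]>=t)&(np.arange(384)[:,None]<=b)
rect(box(118,130,250,240)&(Z>.205)&(Z<.222),'dryertop')
rect(box(268,172,355,220)&(Z>.006),'jack')
rect(box(274,178,292,197)&(Z>.04),'saddle')
rect(box(294,180,313,202)&(Z>.05),'block')
rect(box(337,180,355,220)&(Z>.12),'bar')
rect(box(228,186,242,201)&(Z>.06)&(Z<.09),'lug')
img=cv2.imread('pics/top.png');m=box(268,172,355,220)
E
```

```text
saddle [ 0.5873 -0.0932] [ 0.5872 -0.0947  0.0595]
block [ 0.5713 -0.1725] [ 0.572  -0.1741  0.0641]
bar [ 0.5405 -0.3158] [ 0.5421 -0.3155  0.1445]
lug [0.5612 0.0913] [0.5619 0.0908 0.081 ]
brk [0.4641 0.1224] [0.4639 0.1222 0.081 ]
dryertop 6425 [0.585  0.2968] [0.2918 0.2823] 84.08 mean [0.5836 0.2936] z 0.215
jack 1881 [ 0.5644 -0.2099] [0.1908 0.3422] 0.83 mean [ 0.5631 -0.2061] z 0.0145
saddle 86 [ 0.5892 -0.0909] [0.035  0.0384] 1.28 mean [ 0.5895 -0.0909] z 0.0562
block 187 [ 0.5701 -0.1756] [0.0673 0.0556] 85.94 mean [ 0.5713 -0.1752] z 0.065
bar 121 [ 0.5447 -0.3066] [0.0382 0.0749] 80.81 mean [ 0.5439 -0.313 ] z 0.1422
lug 109 [0.5627 0.0928] [0.038  0.0414] 1.23 mean [0.5637 0.0942] z 0.0796
```

```bash

python3 -m handwheel '[[[0,0,0.09],[0.63,0.56,0],0],[[0,0,0.09],[0.63,0.56,0],0],[[0,0,0.09],[0.63,0.56,0],0],[[0,0,0.09],[0.63,0.56,0],0],[[0,0,0.09],[0.63,0.56,0],0]]' | tail -c 300
python3 -m handwheel '[[[0,0,0.09],[0.63,0.56,0],0],[[0,0,0.09],[0.63,0.56,0],0],[[0,0,0.01],[0.63,0.56,0],0],[[0,0,0],[0.63,0.56,0],0],[[0,0,0],[0.63,0.56,0],0]]' | tail -c 300
python3 -m handwheel '[[[0,0,0],[0.63,0.56,0],0],[[0,0,0],[0.6,0.6,0],0],[[0,0,0],[0,0,0],0],[[0,0,0],[0,0,0],0]]' 
python3 - <<'E'
from m import *
o=robot.get_obs();print(o["tool_pos"],o["ee_rot"])
img,d,P=cloud("wrist");save(img,"w1");np.save("w1P",P)
for q in("jack","saddle_top","handle_bar","lift_pad"):
  for b in robot.boxes_of(q,"wrist")[:2]:print(q,np.round(b["bbox"]),b["p"])
E
```

```text
time: 1.7
tool_pos: [0.3517, -0.3738, 0.2307]
ee_rot: [3.141, 0.0, 1.071]
wrist_force: [0.2, -0.5, 0.4]
width: 0.0939
finger_force: 0.0
time: 2.2
tool_pos: [0.5093, -0.2336, 0.2307]
ee_rot: [3.141, 0.0, 1.364]
wrist_force: [0.1, 0.5, -1.1]
width: 0.0941
finger_force: 0.0
time: 2.6
tool_pos: [0.5699, -0.1764, 0.2301]
ee_rot: [-3.141, 0.0, 1.366]
wrist_force: [0.0, -0.4, 0.5]
width: 0.0939
finger_force: 0.0
[ 0.56985228 -0.17636938  0.23007135] [-3.14065203e+00  4.72665533e-04  1.36605317e+00]
jack [210.  55. 299. 367.] 0.62
jack [211. 195. 299. 366.] 0.45
saddle_top [233.  60. 273. 100.] 0.88
handle_bar [209. 193. 303. 368.] 0.7
```

View pics/w1.png

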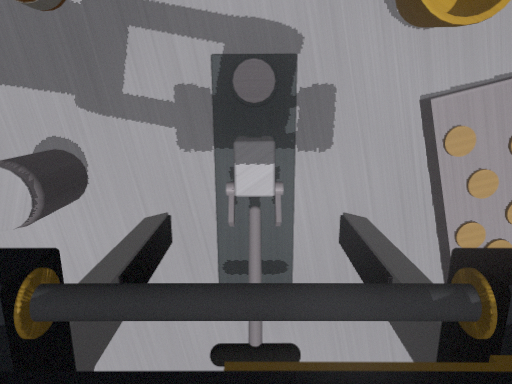

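The jack is aligned with the gripper. The saddle is at (253,80), the block top at (255,178) and the bar at (255,355).

```bash
python3 - <<'E'
from m import *
P=np.load('w1P.npy');Z=P[...,2]
def cen(l,t,r,b,lo,hi):
    s=P[t:b,l:r][(Z[t:b,l:r]>lo)&(Z[t:b,l:r]<hi)];R=cv2.minAreaRect(s[:,:2].astype(np.float32));return np.round(R[0],4),np.round(R[1],4),round(R[2],1),np.median(s[:,2]).round(4)
print(cen(225,50,285,110,.045,.065));print(cen(226,130,285,200,.058,.07));print(cen(205,335,305,345+25,.11,.16))
print(cen(200,45,310,285,.008,.016))
E
```

```text
(array([ 0.5866, -0.0884]), array([0.0389, 0.039 ]), 22.9, np.float64(0.0553))
(array([ 0.5705, -0.1704]), array([0.0586, 0.0556]), 78.6, np.float64(0.0652))
(array([ 0.5426, -0.308 ]), array([0.0203, 0.0761]), 80.2, np.float64(0.1401))
(array([ 0.5669, -0.1873]), array([0.2611, 0.0901]), 78.7, np.float64(0.0125))
```

```bash

python3 -m handwheel '[[[0,0,0.01],[0.02,0.1,-0.6],0],[[0,0,0],[0,0,-0.6],0],[[0,0,0],[0,0,-0.6],0],[[0,0,0],[0,0,-0.6],0],[[0,0,0],[0,0,-0.6],0]]' | tail -c 300
python3 -m handwheel '[[[0,0,0],[0,0,-0.4],0],[[0,0,0],[0,0,-0.28],0],[[0,0,0],[0,0,0],0.6],[[0,0,0],[0,0,0],0.8],[[0,0,0],[0,0,0],1]]' | tail -c 300
python3 -m handwheel '[[[0,0,0],[0,0,0],1],[[0,0,0],[0,0,0],1],[[0,0,0],[0,0,0],1],[[0,0,0],[0,0,0],1],[[0,0,0],[0,0,0],1]]'
```

```text
time: 3.35
tool_pos: [0.5701, -0.173, 0.0798]
ee_rot: [3.141, 0.0, 1.378]
wrist_force: [-0.3, 0.0, -0.6]
width: 0.0944
finger_force: 0.0
time: 3.85
tool_pos: [0.5717, -0.1727, 0.0485]
ee_rot: [3.138, 0.001, 1.379]
wrist_force: [-0.1, -0.3, -0.1]
width: 0.0733
finger_force: 0.0
time: 4.35
tool_pos: [0.5699, -0.1718, 0.0467]
ee_rot: [-3.14, -0.0, 1.38]
wrist_force: [-4.1, 1.9, 3.1]
width: 0.0398
finger_force: 30.0
```

```bash

python3 -m handwheel '[[[0,0,0],[0,0,0.08],1],[[0,0,0],[0,0,0],1],[[0,0,0],[-0.05,0.3,0],1],[[0,0,0],[-0.1,0.4,0],1],[[0,0,0],[-0.1,0.4,0],1]]' | tail -c 300
python3 -m handwheel '[[[0,0,0],[-0.1,0.4,0],1],[[0,0,0],[-0.1,0.4,0],1],[[0,0,0],[-0.07,0.3,0],1],[[0,0,0],[0,0.2,0],1],[[0,0,0],[0,0,0],1]]'
python3 - <<'E'
from m import *
o=robot.get_obs();print(o["tool_pos"],o["ee_rot"])
a,_,Pt=cloud("top");b,_,Pw=cloud("wrist");np.save("t2P",Pt);np.save("w2P",Pw)
t=cv2.resize(a[165:230,200:330],(800,400),interpolation=cv2.INTER_CUBIC)
w=b[:200]
out=np.zeros((600,800,3),np.uint8);out[:400]=t;out[400:600,:512]=w;save(out,"c2")
E
```

```text
time: 4.85
tool_pos: [0.5568, -0.1147, 0.0492]
ee_rot: [-3.139, -0.002, 1.38]
wrist_force: [0.1, -0.7, -8.4]
width: 0.04
finger_force: 30.0
time: 5.35
tool_pos: [0.5444, -0.0501, 0.0503]
ee_rot: [-3.141, -0.001, 1.382]
wrist_force: [1.0, -0.8, -7.7]
width: 0.0397
finger_force: 30.0
[ 0.54438198 -0.05010685  0.05032567] [-3.14142505e+00 -5.35852864e-04  1.38219179e+00]
```

View pics/c2.png

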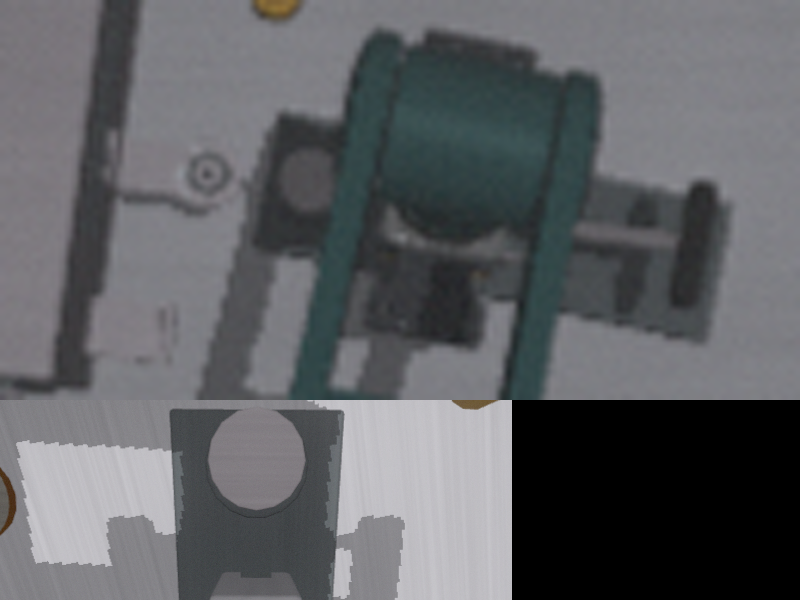

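The top view puts the lug ring at crop (208,173) and the saddle at about (308,180), which is partly hidden by the arm. The wrist view shows the saddle at (257,59).

```bash
python3 - <<'E'
from m import *
W=np.load('w2P.npy');Z=W[...,2]
s=W[0:115,190:320];s=s[(s[...,2]>.05)&(s[...,2]<.07)]
R=cv2.minAreaRect(s[:,:2].astype(np.float32));print('wrist saddle',R,np.percentile(s[:,2],[5,50,95]))
print('fit z',np.linalg.lstsq(np.c_[s[:,:2]-s[:,:2].mean(0),np.ones(len(s))],s[:,2],rcond=None)[0])
f=lambda x,y:(200+(x+.5)*130/800-.5,165+(y+.5)*65/400-.5)
lug=ray(*f(208,173),.079);sad=ray(*f(308,180),.059);print('top lug',lug,'sad',sad,'delta',lug-sad,(lug-sad)/.05)
p=np.load('t2P.npy')
m=np.zeros(p.shape[:2],bool);m[184:205,226:244]=1;m&=(p[...,2]>.07)&(p[...,2]<.09);print(p[m].mean(0))
E
```

```text
wrist saddle ((0.5611037015914917, 0.03243241831660271), (0.039207328110933304, 0.03917809575796127), 43.89655685424805) [0.05804146 0.05912973 0.06020465]
fit z [ 0.00311302 -0.00232316  0.05912909]
top lug [0.56345023 0.09326828] sad [0.5624428  0.03252677] delta [0.00100743 0.06074151] [0.02014857 1.21483012]
[0.5640796  0.09755643 0.07939004]
```

```bash

python3 -m handwheel '[[[0,0,0],[0.02,0.2,0],1],[[0,0,0],[0,0.3,0],1],[[0,0,0],[0,0.3,0],1],[[0,0,0],[0,0.25,0],1],[[0,0,0],[0,0.16,0],1]]' | tail -c 300
python3 -m handwheel '[[[0,0,0],[0,0,0],1],[[0,0,0],[0,0,-0.04],1],[[0,0,0],[0,0,-0.04],1],[[0,0,0],[0,0,-0.01],1],[[0,0,0],[0,0,0],1]]'
python3 - <<'E'
from m import *
a,_,Pt=cloud("top");b,_,Pw=cloud("wrist");np.save("t3P",Pt);np.save("w3P",Pw)
t=cv2.resize(a[165:230,200:330],(800,400),interpolation=cv2.INTER_CUBIC)
out=np.zeros((600,800,3),np.uint8);out[:400]=t;out[400:600,:512]=b[:200]
c,_,_=cloud("scene");out[400:600,512:]=cv2.resize(c[150:270,150:320],(288,200));save(out,"c3")
E
```

```text
time: 5.95
tool_pos: [0.5455, 0.0103, 0.0504]
ee_rot: [-3.141, -0.0, 1.381]
wrist_force: [-0.1, 0.4, -8.6]
width: 0.0397
finger_force: 30.0
time: 6.45
tool_pos: [0.5458, 0.0081, 0.0467]
ee_rot: [3.141, 0.0, 1.379]
wrist_force: [-1.2, 0.7, -1.9]
width: 0.0397
finger_force: 30.0
```

View pics/c3.png

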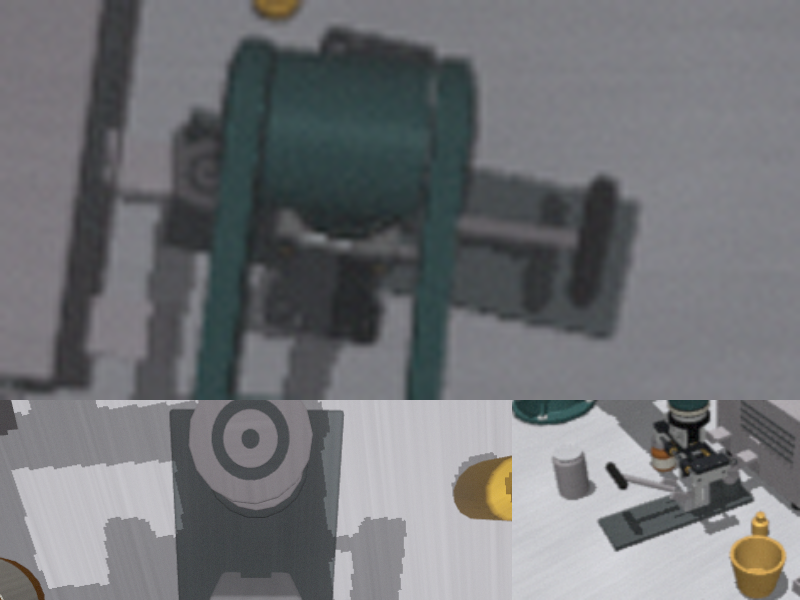

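The wrist view shows the lug ring at (250,38) over the saddle. I'll compare its position with the saddle's known offset from the TCP.

```bash
python3 - <<'E'
from m import *
W=np.load('w3P.npy')
o=robot.get_obs();print(o["tool_pos"],o["time"])
print('ring',np.nanmean(W[36:42,247:254].reshape(-1,3),0))
s=W[0:112,180:320];s=s[(s[...,2]>.072)&(s[...,2]<.085)];print('lug',cv2.minAreaRect(s[:,:2].astype(np.float32)),np.median(s[:,2]))
print('saddle', np.array([.5611,.0324])-[.5444,-.0501]+o["tool_pos"][:2])
E
```

```text
[0.54581581 0.00811447 0.04671691] 6.6
ring [0.56072016 0.095775   0.08116068]
lug ((0.559807300567627, 0.09181800484657288), (0.033078402280807495, 0.04183138161897659), 78.45258331298828) 0.07979040889340568
saddle [0.56251581 0.09061447]
```

```bash

python3 -m handwheel '[[[0,0,0],[0,0,0.04],1],[[0,0,0],[-0.02,0.05,0],1],[[0,0,0],[0,0.04,0],1],[[0,0,0],[0,0,-0.05],1],[[0,0,0],[0,0,0],1]]'
python3 - <<'E'
from m import *
b,_,W=cloud("wrist");o=robot.get_obs();p=o["tool_pos"];print(p)
s=W[0:115,180:320];s=s[(s[...,2]>.072)&(s[...,2]<.085)];r=cv2.minAreaRect(s[:,:2].astype(np.float32));print(r)
print('saddle',np.array([.5611,.0324])-[.5444,-.0501]+p[:2])
g=cv2.cvtColor(b,cv2.COLOR_RGB2GRAY)[0:110,180:330]
c=cv2.HoughCircles(cv2.GaussianBlur(g,(3,3),0),cv2.HOUGH_GRADIENT,1,100,param1=80,param2=15,minRadius=25,maxRadius=50)
print(c)
if c is not None:
  x,y=c[0,0,:2];x=int(x+180);y=int(y);print(x,y,np.nanmean(W[max(y-3,0):y+4,x-3:x+4].reshape(-1,3),0))
E
```

```text
time: 7.1
tool_pos: [0.5445, 0.0136, 0.0467]
ee_rot: [-3.141, -0.001, 1.38]
wrist_force: [-3.5, 2.0, 2.2]
width: 0.0398
finger_force: 30.0
[0.54450643 0.01358478 0.04664703]
((0.5606076121330261, 0.09489747136831284), (0.036845482885837555, 0.04155607521533966), 78.9245376586914)
saddle [0.56120643 0.09608478]
[[[76.5 52.5 39.1]]]
256 52 [0.56052555 0.09675705 0.08116897]
```

```bash

python3 -m handwheel '[[[0,0,0],[0,0,0],0.5],[[0,0,0],[0,0,0],0.2],[[0,0,0],[0,0,0],0],[[0,0,0],[0,0,0],0],[[0,0,0],[0,0,0],0]]' | tail -c 300
python3 -m handwheel '[[[0,0,0],[0,0,0.4],0],[[0,0,0],[0,0,0.6],0],[[0,0,0],[0,0,0.7],0],[[0,0,0],[0,0,0.7],0],[[0,0,0],[0,0,0.5],0]]' | tail -c 300
python3 -m handwheel '[[[0,0,0],[-0.1,-0.57,0],0],[[0,0,0],[-0.1,-0.57,0],0],[[0,0,0],[-0.1,-0.57,0],0.5],[[0,0,0],[-0.1,-0.57,0],1],[[0,0,0],[-0.12,-0.57,0],1]]' | tail -c 300
python3 -m handwheel '[[[0,0,0],[0,0,0],1],[[0,0,0],[0,0,0],1],[[0,0,0],[0,0,0],1],[[0,0,0],[0,0,0],1],[[0,0,0],[0,0,0],1]]'
python3 - <<'E'
from m import *
a,_,Pt=cloud("top");b,_,Pw=cloud("wrist");c,_,_=cloud("scene");np.save("w4P",Pw)
out=np.zeros((600,800,3),np.uint8);out[:300,:600]=cv2.resize(a[165:230,200:330],(600,300),interpolation=cv2.INTER_CUBIC)
out[300:600,:400]=cv2.resize(b,(400,300));out[300:600,400:]=cv2.resize(c[150:270,150:310],(400,300),interpolation=cv2.INTER_CUBIC);save(out,"c4")
E
```

```text
time: 7.65
tool_pos: [0.545, 0.0128, 0.0457]
ee_rot: [3.141, 0.0, 1.38]
wrist_force: [0.7, -0.8, 0.7]
width: 0.0754
finger_force: 0.0
time: 8.15
tool_pos: [0.5454, 0.0129, 0.1934]
ee_rot: [3.138, -0.0, 1.38]
wrist_force: [-0.1, -0.1, -0.4]
width: 0.094
finger_force: 0.0
time: 8.65
tool_pos: [0.5184, -0.1307, 0.1905]
ee_rot: [3.141, 0.0, 1.38]
wrist_force: [-0.3, -0.4, 0.2]
width: 0.0728
finger_force: 0.0
time: 9.15
tool_pos: [0.5188, -0.1286, 0.1905]
ee_rot: [3.141, -0.0, 1.381]
wrist_force: [-0.5, -0.3, -0.3]
width: 0.0335
finger_force: 0.0
```

View pics/c4.png

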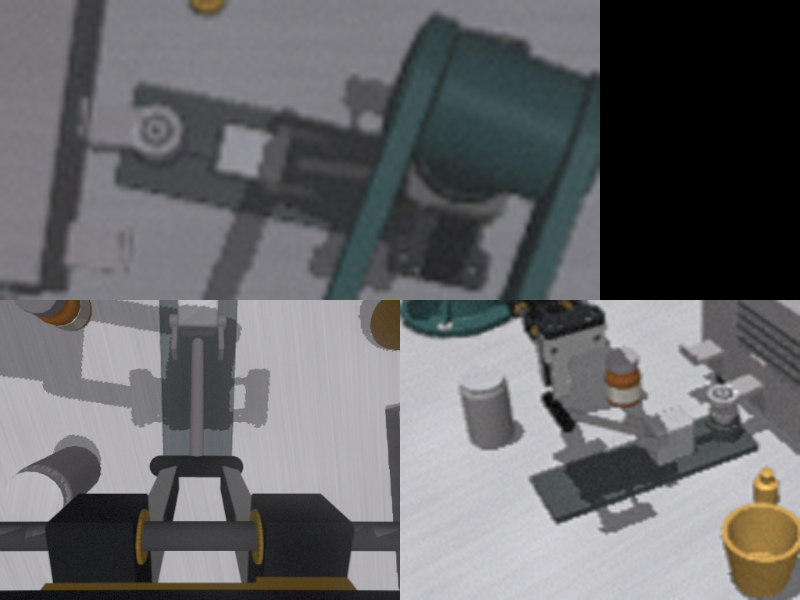

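The lug ring sits over the saddle at top-crop (155,130), and the bar lies just below the fingertips at wrist-crop (197,465).

```bash

python3 -m handwheel '[[[0,0,0],[0,0,0],1],[[0,0,0],[0,0,0],1],[[0,0,0],[0,0,0],1],[[0,0,0],[0,0,0],1]]'
python3 - <<'E'
from m import *
W=np.load('w4P.npy');s=W[198:235,180:325];s=s[(s[...,2]>.11)&(s[...,2]<.155)]
print(cv2.minAreaRect(s[:,:2].astype(np.float32)),np.median(s,0),s[:,2].max())
E
```

```text
time: 9.7
tool_pos: [0.5186, -0.1295, 0.1905]
ee_rot: [3.141, -0.0, 1.38]
wrist_force: [-0.5, 0.1, -0.0]
width: 0.0006
finger_force: 0.0
((0.5166847109794617, -0.12753038108348846), (0.01784476824104786, 0.07682391256093979), 79.41670227050781) [ 0.51647581 -0.12517755  0.14171099] 0.14519765161806286
```

```bash

python3 -m handwheel '[[[0,0,0],[0,0,-0.2],1],[[0,0,0],[0,0,-0.15],1],[[0,0,0],[0,0,-0.1],1],[[0,0,0],[-0.02,-0.1,-0.18],1],[[0,0,0],[-0.02,-0.1,-0.18],1]]' | tail -c 300
python3 -m handwheel '[[[0,0,0],[-0.02,-0.08,-0.2],1],[[0,0,0],[-0.01,-0.07,-0.2],1],[[0,0,0],[-0.01,-0.05,-0.2],1],[[0,0,0],[-0.01,-0.04,-0.2],1],[[0,0,0],[0,0,0],1]]'
python3 -m handwheel '[[[0,0,0],[0,-0.02,-0.2],1],[[0,0,0],[0,-0.01,-0.2],1],[[0,0,0],[0,0,-0.05],1],[[0,0,0],[0,0,0],1],[[0,0,0],[0,0,0],1]]'
```

```text
time: 10.2
tool_pos: [0.516, -0.1401, 0.1513]
ee_rot: [-3.141, 0.002, 1.38]
wrist_force: [-4.7, -0.5, 8.2]
width: 0.0004
finger_force: 4.1
time: 10.7
tool_pos: [0.5132, -0.1546, 0.1127]
ee_rot: [3.141, 0.007, 1.379]
wrist_force: [-5.7, -4.0, 14.5]
width: 0.0003
finger_force: 7.1
time: 11.2
tool_pos: [0.514, -0.1572, 0.0912]
ee_rot: [3.139, 0.009, 1.379]
wrist_force: [-7.8, -7.2, 14.7]
width: 0.0003
finger_force: 7.0
```

```bash

python3 -m handwheel '[[[0,0,0],[0,0,-0.05],1],[[0,0,0],[0,0,-0.05],1],[[0,0,0],[0,0,0],1],[[0,0,0],[0,0,0],1]]'
python3 - <<'E'
from m import *
a,_,Pt=cloud("top");b,_,Pw=cloud("wrist");c,_,_=cloud("scene");np.save("w5P",Pw);np.save("t5P",Pt)
out=np.zeros((600,800,3),np.uint8);out[:300,:600]=cv2.resize(a[165:230,200:330],(600,300),interpolation=cv2.INTER_CUBIC)
out[300:600,:400]=cv2.resize(b,(400,300));out[300:600,400:]=cv2.resize(c[150:270,150:310],(400,300),interpolation=cv2.INTER_CUBIC);save(out,"c5")
m=np.zeros(Pt.shape[:2],bool);m[184:205,222:244]=1;m&=(Pt[...,2]>.065)&(Pt[...,2]<.11);print(np.median(Pt[m],0))
E
```

```text
time: 11.6
tool_pos: [0.5143, -0.1574, 0.0881]
ee_rot: [3.138, 0.009, 1.379]
wrist_force: [-10.1, -5.6, 20.6]
width: 0.0004
finger_force: 10.4
[0.56396009 0.10445874 0.09986088]
```

View pics/c5.png

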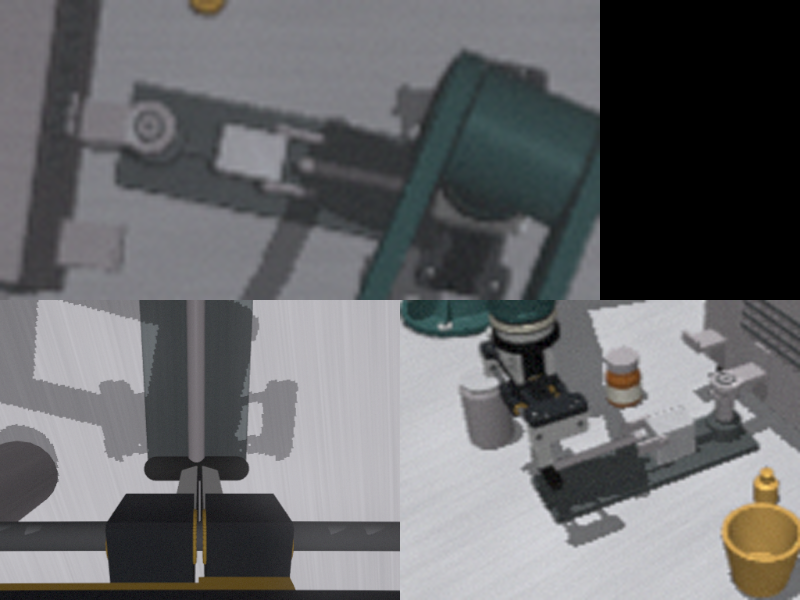

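The handle is level at its stop. The lug top is at about 0.100 m, 20 mm up, and the jack hasn't shifted. Next I let the handle up.

```bash

python3 -m handwheel '[[[0,0,0],[0,0,0.15],1],[[0,0,0],[0,0.01,0.2],1],[[0,0,0],[0,0.02,0.2],1],[[0,0,0],[0.01,0.04,0.2],1],[[0,0,0],[0.01,0.05,0.2],1]]' | tail -c 300
python3 -m handwheel '[[[0,0,0],[0.01,0.07,0.2],1],[[0,0,0],[0.02,0.08,0.2],1],[[0,0,0],[0.02,0.1,0.18],1],[[0,0,0],[0.02,0.1,0.18],1],[[0,0,0],[0,0,0.1],1]]' | tail -c 300
python3 -m handwheel '[[[0,0,0],[0,0,0.15],1],[[0,0,0],[0,0,0.1],1],[[0,0,0],[0,0,0],1],[[0,0,0],[0,0,0],1],[[0,0,0],[0,0,0],1]]'
python3 -m handwheel '[[[0,0,0],[0,0,0],1],[[0,0,0],[0,0,0],1],[[0,0,0],[0,0,0],1],[[0,0,0],[0,0,0],1],[[0,0,0],[0,0,0],1]]'
python3 - <<'E'
from m import *
a,_,Pt=cloud("top");b,_,W=cloud("wrist")
m=np.zeros(Pt.shape[:2],bool);m[184:205,222:244]=1;m&=(Pt[...,2]>.065)&(Pt[...,2]<.11);print('lug',np.median(Pt[m],0))
s=W[185:245,180:325];s=s[(s[...,2]>.1)&(s[...,2]<.155)];print('bar',cv2.minAreaRect(s[:,:2].astype(np.float32)),np.median(s,0))
E
```

```text
time: 12.25
tool_pos: [0.5161, -0.1477, 0.1322]
ee_rot: [3.138, 0.001, 1.379]
wrist_force: [-0.6, 0.3, 5.6]
width: 0.0001
finger_force: 2.8
time: 12.75
tool_pos: [0.5188, -0.1288, 0.1735]
ee_rot: [3.141, -0.0, 1.381]
wrist_force: [-0.0, 0.3, -0.9]
width: 0.0005
finger_force: 0.0
time: 13.25
tool_pos: [0.5184, -0.1296, 0.185]
ee_rot: [-3.141, -0.0, 1.38]
wrist_force: [-0.2, -0.4, -0.4]
width: 0.0004
finger_force: 0.0
time: 13.75
tool_pos: [0.5186, -0.1295, 0.1855]
ee_rot: [3.142, -0.0, 1.38]
wrist_force: [0.2, -1.0, -0.0]
width: 0.0005
finger_force: 0.0
lug [0.56556629 0.10264751 0.07946925]
bar ((0.5188356637954712, -0.12347842007875443), (0.02466629073023796, 0.07681819796562195), 79.0669937133789) [ 0.51904366 -0.12372627  0.14148191]
```

Handle is fully up and the dryer is back at rest. Second stroke, along the same path.

```bash

python3 -m handwheel '[[[0,0,0],[0,0,-0.15],1],[[0,0,0],[0,0,-0.1],1],[[0,0,0],[0,0,-0.1],1],[[0,0,0],[-0.02,-0.1,-0.18],1],[[0,0,0],[-0.02,-0.1,-0.18],1]]' | tail -c 300
python3 -m handwheel '[[[0,0,0],[-0.02,-0.08,-0.2],1],[[0,0,0],[-0.01,-0.07,-0.2],1],[[0,0,0],[-0.01,-0.05,-0.2],1],[[0,0,0],[-0.01,-0.04,-0.2],1],[[0,0,0],[0,0,0],1]]' | tail -c 300
python3 -m handwheel '[[[0,0,0],[0,-0.02,-0.2],1],[[0,0,0],[0,-0.01,-0.2],1],[[0,0,0],[0,0,-0.05],1],[[0,0,0],[0,0,-0.05],1],[[0,0,0],[0,0,-0.05],1]]' | tail -c 300
python3 -m handwheel '[[[0,0,0],[0,0,0],1],[[0,0,0],[0,0,0],1],[[0,0,0],[0,0,0],1],[[0,0,0],[0,0,0],1],[[0,0,0],[0,0,0],1]]'
python3 - <<'E'
from m import *
a,_,Pt=cloud("top")
m=np.zeros(Pt.shape[:2],bool);m[184:205,222:244]=1;m&=(Pt[...,2]>.065)&(Pt[...,2]<.11);print('lug',np.median(Pt[m],0))
save(cv2.resize(a[165:230,200:330],(800,400),interpolation=cv2.INTER_CUBIC),"c6")
o=robot.get_obs();print(o["tool_pos"],o["wrist_force"])
E
```

```text
time: 14.35
tool_pos: [0.5164, -0.1401, 0.1515]
ee_rot: [3.141, 0.002, 1.38]
wrist_force: [-3.0, -0.1, 7.3]
width: 0.0001
finger_force: 4.0
time: 14.85
tool_pos: [0.5137, -0.1547, 0.113]
ee_rot: [3.14, 0.007, 1.379]
wrist_force: [-7.3, -4.6, 14.3]
width: 0.0002
finger_force: 7.0
time: 15.35
tool_pos: [0.5144, -0.1576, 0.0876]
ee_rot: [3.137, 0.01, 1.379]
wrist_force: [-11.0, -7.0, 25.7]
width: 0.0006
finger_force: 12.8
time: 15.85
tool_pos: [0.5144, -0.1576, 0.0881]
ee_rot: [3.137, 0.01, 1.379]
wrist_force: [-9.8, -6.3, 20.2]
width: 0.0008
finger_force: 10.2
lug [0.56384505 0.10458921 0.09917236]
[ 0.51437566 -0.1576093   0.08807029] [-9.56339917 -6.71370294 19.78212709]
```

View pics/c6.png

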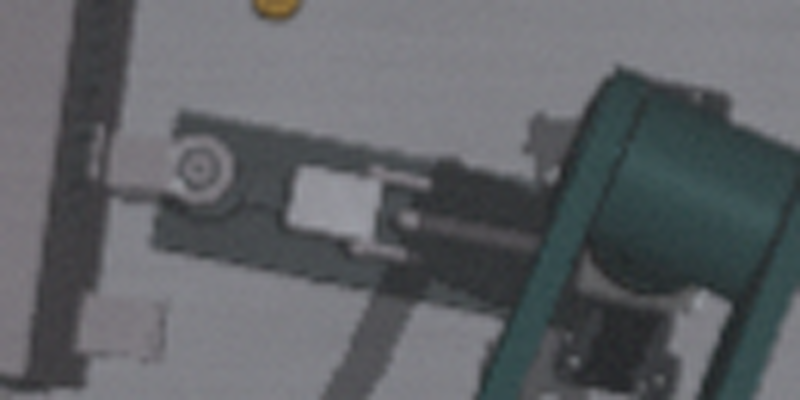

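The lug is raised about 20 mm with its ring at (199,168) still centred on the saddle. The push is steady at about 20 N, so I'm handing in.

```bash
python3 -c "
from bench import robot
print(robot.close_job())"
```

```text
the job is handed in; nothing more can be done
None
```

I handed the job in at about 16 s with the gripper holding the handle down at about 20 N, after the full trial stroke and release; the last picture showed the lug raised about 20 mm and centred on the saddle, but the hand-in returned no verdict.

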